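# Set the carving stand, then hold the scroll bracket level over it

## Robot

A 6-joint arm with a two-finger parallel gripper is mounted at the origin on the work surface. World frame = base frame: x ahead of the robot, y to its left, z up, the work surface at z = 0. Lengths are in mm, angles in rad, forces in N, time in s.
With the tool pointing down it reaches from about 275 to 1000 mm from the base axis. Payload 8.4 kg.
Tool frame: the origin (TCP) lies on the mounting face of the last link; the fingertips stand 173 mm ahead of it and the grasp point (between the pads) lies 155 mm ahead of it; z points along the fingers, y is the direction in which the jaws open and shut (so a half turn about z gives the same grasp; the last joint's range is limited). The gripper opens to 85 mm and grips with 20 to 120 N. Pads are 22 mm wide; open, the fingers measure 114 mm over their backs; the gripper's body (76 mm by 85 mm) begins 54 mm behind the grasp point. The pads swing forward as they close: fully open they stand 13 mm farther back than shut.
Start: joints at [-1.326, 0.353, 1.633, -0, 1.155, -0.002], TCP at [152.688, -606.066, 404.681] pointing down, gripper open.
Joint ranges: [-2.63, 2.63], [-0.92, 2.1], [0.06, 2.66], [-1.3, 4.44], [0, 2.69], [-3.02, 3.02]. Speed limits (rad/s): [2.22, 2.22, 2.79, 3.14, 3.14, 3.14].

## Interface

Orientations are given as [roll, pitch, yaw] about the fixed x, y, z axes, in that order (R = Rz(yaw) Ry(pitch) Rx(roll)).
In Python, from rig import readout, imaging, ticket gives the robot as it stands.
- The arm moves only by the tool step_arm, never from a script. Its argument "deltas" is a list of rows, each an object with "translation": the shift along the tool's x, y, z in cm, a list of three; "rot": the turn, a rotation vector about the tool's x, y, z in rad, a list of three. In form: [{"translation": [x, y, z], "rot": [rx, ry, rz]}, ...]. A call has 1 to 8 rows; each row is the pose to reach, as a shift and turn from the pose commanded when the call began, along the tool's axes at that moment; what a row does not reach only later rows make up. A row lasts 1/8 s, in which the tool goes at most 62.5 mm and 10.7 degrees, less where a joint would pass 70% of its speed; a pose out of reach is approached as far as the arm can. A call with a gripper value outside its range is refused whole. "grip" is the closure in counts, from 0 (fully open) to 255 (shut), set as the call begins (left out, the last holds). The fingers move at their own pace and stop on an object; "squeeze" is the grip in N (left out, the last holds). Time passes only in rows, so rows that repeat a pose let the fingers close. It gives the time, the measured TCP pose, the force and the opening at its end, in the units of the state.
- readout.sense(): the state, without advancing time (a new reading comes with each control period).
- imaging.grab_frame(name): name is "side" or "top"; returns a dict with "image" (420x560x3 uint8, red, green, blue), "camera_matrix" (3x3 intrinsics, pixels), "k1" (the pictures are not rectified: a ray, as slopes to the right and down, at radius r is drawn at 1 + k1 r^2 times it, then the intrinsics apply), "world_to_cam" (4x4, takes a point from world to camera coordinates). Camera axes: x right, y up, looking along -z (the intrinsics and any distortion apply to the point x, -y, -z); pixel columns grow to the right and rows downward; lengths in mm; the calibration is good to about 2 mm. A picture is of the moment at which its call begins. There is no depth.
- ticket.sign_off(): hands the job in, once; it reports no verdict.
The state is a dict: "clock": time; "qpos": joint angles; "qvel": joint speeds; "joint_efforts": joint torques, N m; "eef_pos": TCP position; "tcp_rot": TCP orientation; "contact_force": force on the tool from outside, world axes, zero at the start; "wrist_torque": the same for the moment, N m; "opening": opening from 0.0 (shut) to 1.0 (fully open).
Only numpy, scipy, OpenCV 4.12 (cv2) and the standard library are available. Lean on these libraries where they do the work, as an engineer would, in place of code of your own. Each camera call takes 0.05 s, during which the arm holds its last target.

## Task

The carving stand has been left tipped and turned: set its face plate level, and swivel it square with its base so that the red-knobbed handle points to the front of the bench over the white mark. Then pick up the pale scroll bracket by its balance point and, without knocking it against the stand, hold it level, flat back down, about 40 mm above the plate, its balance point over the brass screw point and its length in line with the plate's long side (either way round). Finish while still holding it there, so that I can slip the cork pad underneath; leave the pad, mallet and gouge where they are.

Things in the scene. Friction and masses are not known exactly. Their poses are not given: they have to be found in the camera images.
- stand: carving stand bolted to the bench: green square base 170 x 170 x 16 mm carrying a turntable, a fork and a tilting steel face plate. Origin: centre of the base's underside; z (up) is the swivel axis; -x is its front, with a white zero mark, roughly towards the robot. Both joints are stiff and stay where left; about 5 N at the knob moves either, and the knob alone can set both
- swivel (a joint): swivel of the stand's turntable, rad. 0 = square with the base, handle straight over the base's front (-x); positive = turned clockwise seen from above, so that the handle goes to the robot's left (+y). Stops at -1.1 and 1.1
- tilt (a joint): tilt of the face plate, rad, about a horizontal axis that crosses the swivel axis 116 mm above the bench. 0 = level; positive = front edge and handle tipped down. Stops at -0.35 and 0.8
- plate_centre (a point): middle of the face plate's top. Steel plate 110 (its x) x 230 (its y, the long side, parallel to the tilt axis) x 10 mm; its top is 30 mm above the tilt axis, so 146 mm above the bench when level. A brass screw point 8 mm thick stands 15 mm up from this middle. Axes: the plate's own, z square out of its top
- handle_knob (a point): centre of the red ball knob, 34 mm diameter, on the end of a 10 mm steel rod that runs out from the middle of the plate's front edge; 168 mm from the tilt axis along the plate's -x and 25 mm from it along the plate's z (141 mm above the bench when level). Axes as the plate's
- bracket_balance (a point): balance point (centre of mass) of the bracket, mid-width of its flat-sided web (40 mm wide, 48 mm high here), 25 mm above its flat back: grip here, across the width. Axes: x along the length towards the slim tail, y across, z up from the back. The big round scroll (64 mm wide) begins 37 mm from here in -x; the web runs on 150 mm in +x, getting lower
- bracket: pale lime-wood scroll bracket, 281 x 64 x 69 mm, about 0.32 kg, lying on its flat back: heavy scroll (66 mm diameter) at one end, web sloping down to a small scroll (32 mm diameter) at the other. Origin: on the flat back below the balance point; x along the length to the small scroll, z up. Its big-scroll end is at x = -104 mm, its small-scroll end at x = +177 mm
- bracket_back (a point): point on the bracket's flat back straight below its balance point (same as the body's origin); it goes about 40 mm above plate_centre
- mallet: bystander: round wooden carver's mallet standing on its head, 94 mm across, 224 mm high; origin at the centre of its underside
- gouge: bystander: gouge lying on the bench, pale handle 26 mm thick with brass ferrule and steel blade, 292 mm long, handle to its -x; origin at the middle of its length, underside
- pad: bystander: loose cork pad 110 x 230 x 6 mm; origin at the centre of its underside

How it is judged (in metres and radians):
On the way, in this order (a step that is already met when the one before it is completed fails the run):
1. the stand's plate is level (4 degrees) and square with its base (5.7 degrees), and the fingers are off it (value of joint tilt between -0.07 and 0.07 rad and value of joint swivel between -0.1 and 0.1 rad and contact force between the fingers and stand below 0.2 N), for 0.2 s.
2. the bracket is gripped within 22 mm of its balance point along its length and lifted level at least 50 mm clear of the bench (x of the grasp point in the frame of bracket_balance between -0.022 and 0.022 m and contact force between the fingers and bracket above 1 N and angle between bracket's own z axis and vertical below 0.09 rad and height (world z) of bracket_back above 0.05 m), for 0.2 s.
At the end, for the whole second after the job is handed in: Plate level (4 deg) and square (5.7 deg); bracket held still by the fingers alone, within 22 mm of its balance point, level (5 deg), back down, 22 to 60 mm above the plate, balance point within 15 mm over the screw point, in line with the plate's long side (7 deg), clear of the stand (value of joint tilt between -0.07 and 0.07 rad and value of joint swivel between -0.1 and 0.1 rad and x of the grasp point in the frame of bracket_balance between -0.022 and 0.022 m and contact force between the fingers and bracket above 1 N and angle between bracket's own z axis and vertical below 0.09 rad and horizontal distance between bracket_back and plate_centre below 0.015 m and z of bracket_back in the frame of plate_centre between 0.022 and 0.06 m and angle between the x axis of bracket and the y axis of plate_centre, either way round below 0.13 rad and contact force between bracket and stand below 0.1 N and linear speed of bracket below 0.03 m/s and angular speed of bracket below 0.2 rad/s); the arm keeps its last pose, push and grip.
It fails at once if the mallet is moved by more than 25 mm (distance of mallet from where it was at the start of the episode above 0.025 m).
It fails at once if the gouge is moved by more than 25 mm (distance of gouge from where it was at the start of the episode above 0.025 m).
It fails at once if the pad is moved by more than 25 mm (distance of pad from where it was at the start of the episode above 0.025 m).
It fails at once if the bracket knocks against the stand (more than 3 N) (contact force between bracket and stand above 3 N).
It also fails if it takes over 51 s, if anything falls off the work surface, if the arm or the gripper's body presses on something with over 40 N, if the wrist force passes 120 N, or if a joint passes its speed limit or range.

## Working session

There is one attempt and no reset: what is moved stays moved. The work goes in short steps, Python scripts to look and compute and a tool call to move; the robot and the scene stay as the last step left them, time stands still between calls to the robot, and variables do not carry over. Pictures are saved under pics/ and viewed, and the job is handed in when it is done.

Besides the shell and the picture viewer there is one more tool, called after "Emit:" as name([rows], argument=value, ...), one row to a line, values as JSON. step_arm: Moves the arm, as the interface text tells. Its arguments: {"type":"object","properties":{"deltas":{"type":"array","items":{"type":"object","properties":{"translation":{"type":"array","items":{"type":"number"}},"rot":{"type":"array","items":{"type":"number"}}}}},"grip":{"type":"number"},"squeeze":{"type":"number"}},"required":["deltas"]}

```bash
ls; mkdir -p pics; cat > h.py <<'E'
import numpy as np, cv2
from rig import readout, imaging
def snap(tag):
    out={}
    for n in ("side","top"):
        f=imaging.grab_frame(n); out[n]=f
        cv2.imwrite(f"pics/{tag}_{n}.png",cv2.cvtColor(f["image"],cv2.COLOR_RGB2BGR))
        np.savez(f"pics/{tag}_{n}.npz",**{k:np.array(v) for k,v in f.items()})
    return out
def load(tag,n): return np.load(f"pics/{tag}_{n}.npz")
def ray(f,u,v):
    K=f["camera_matrix"];k1=float(f["k1"]);T=f["world_to_cam"]
    xd=(u-K[0,2])/K[0,0]; yd=(v-K[1,2])/K[1,1]
    x,y=xd,yd
    for _ in range(50):
        r2=x*x+y*y; x=xd/(1+k1*r2); y=yd/(1+k1*r2)
    R=T[:3,:3];t=T[:3,3]
    return -R.T@t, R.T@np.array([x,-y,-1.0])
def onz(f,u,v,z):
    o,d=ray(f,u,v); return o+d*(z-o[2])/d[2]
def tri(rs):
    A=np.zeros((3,3));b=np.zeros(3)
    for o,d in rs:
        d=d/np.linalg.norm(d);P=np.eye(3)-np.outer(d,d);A+=P;b+=P@o
    X=np.linalg.solve(A,b)
    return X,[np.linalg.norm((np.eye(3)-np.outer(d,d)/(d@d))@(X-o)) for o,d in rs]
def proj(f,P):
    P=np.atleast_2d(P);T=f["world_to_cam"];c=P@T[:3,:3].T+T[:3,3]
    x=c[:,0]/-c[:,2];y=-c[:,1]/-c[:,2];s=1+float(f["k1"])*(x*x+y*y)
    K=f["camera_matrix"]; return np.c_[K[0,0]*x*s+K[0,2],K[1,1]*y*s+K[1,2]]
E
python3 - <<'E'
from h import *
o=snap("a")
for n,f in o.items(): print(n,f["camera_matrix"].tolist(),f["k1"],ray(f,280,210))
print(readout.sense())
E
```

```text
pics
side [[414.3607372912176, 0.0, 280.9526863566585], [0.0, 414.3607372912176, 200.61176926727074], [0.0, 0.0, 1.0]] 0.028428312880320345 (array([ 534.64150625, -733.60266724,  675.90172295]), array([ 0.05156177,  0.78040294, -0.62356335]))
top [[416.75673461242525, 0.0, 283.54093716027114], [0.0, 416.75673461242525, 210.57671902135223], [0.0, 0.0, 1.0]] -0.09069514575906715 (array([448.3718866 , -10.74375413, 982.1175207 ]), array([ 0.14397821,  0.03919604, -0.98884177]))
{'clock': 0.1, 'qpos': array([-1.32640613e+00,  3.53564018e-01,  1.63403876e+00,  4.12489484e-05,
        1.15521677e+00, -2.39048304e-03]), 'qvel': array([-0.0002127 , -0.00084827, -0.00041702, -0.00050559, -0.00129035,
        0.00098197]), 'joint_efforts': array([-4.70480536e-04, -6.06360912e+01, -3.42820215e+01, -7.31413820e-05,
        3.91290116e-03,  2.81984637e-05]), 'eef_pos': array([ 152.63903514, -605.86108803,  404.05490746]), 'tcp_rot': array([-3.14036585e+00, -4.06502385e-05,  2.46763974e-01]), 'contact_force': array([-0.86948417, -0.38204215,  0.23932926]), 'wrist_torque': array([-0.00220284, -0.01155896, -0.01746374]), 'opening': 0.9988435396072003}
```

View pics/a_side.png

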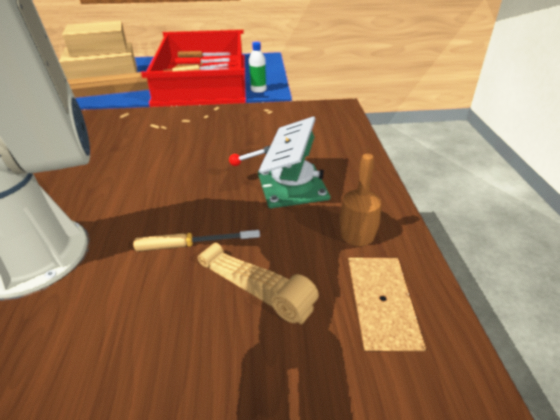

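View pics/a_top.png

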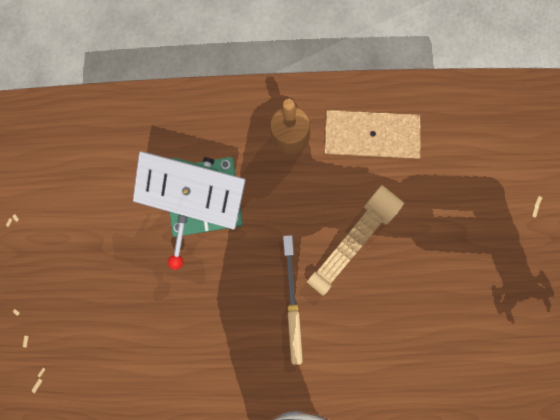

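The top view shows the stand at about (190,195), with the red knob at (175,263), and the bracket running from about (385,205) to (320,285). The side view shows the knob at (234,160). I'll enlarge both to measure.

```bash
python3 - <<'E'
from h import *
t=cv2.imread("pics/a_top.png");s=cv2.imread("pics/a_side.png")
cv2.imwrite("pics/z1.png",cv2.resize(t[140:280,120:260],None,fx=4.2,fy=4.2,interpolation=cv2.INTER_CUBIC))
cv2.imwrite("pics/z2.png",cv2.resize(s[110:215,220:340],None,fx=5,fy=5,interpolation=cv2.INTER_CUBIC))
cv2.imwrite("pics/z3.png",cv2.resize(t[180:300,300:410],None,fx=5,fy=5,interpolation=cv2.INTER_CUBIC)[:600])
cv2.imwrite("pics/z4.png",cv2.resize(s[235:330,190:330],None,fx=5,fy=5,interpolation=cv2.INTER_CUBIC))
T=load("a","top");S=load("a","side")
def red(f):
    i=f["image"].astype(int); m=((i[...,0]>150)&(i[...,1]<70)&(i[...,2]<70)).astype(np.uint8)
    n,l,st,c=cv2.connectedComponentsWithStats(m)
    return [(st[k],c[k]) for k in range(1,n) if st[k][4]>15]
print(red(T));print(red(S))
E
```

```text
[(array([168, 255,  15,  15, 167], dtype=int32), array([174.91017964, 262.13772455]))]
[(array([ 142,   31,  103,   77, 5577], dtype=int32), array([197.86013986,  71.4966828 ])), (array([228, 153,  13,  13, 118], dtype=int32), array([233.74576271, 159.23728814]))]
```

View pics/z1.png

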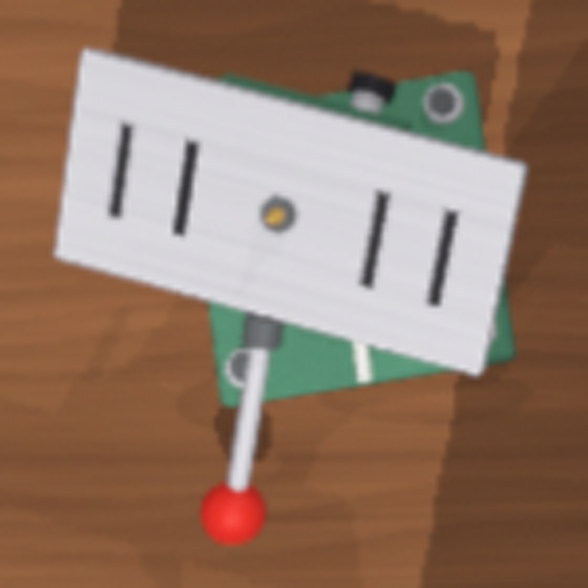

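View pics/z2.png

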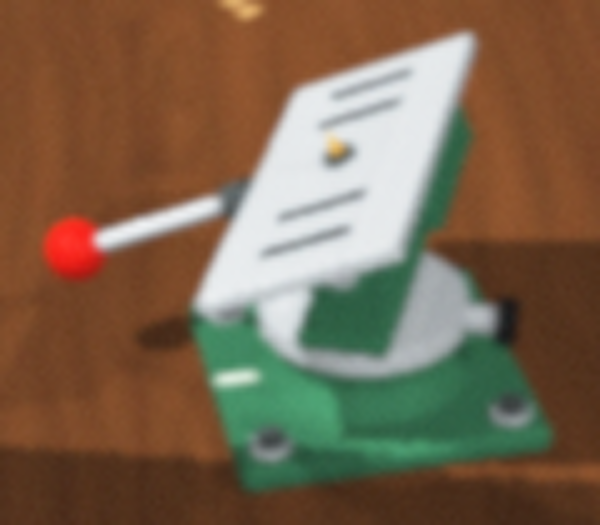

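View pics/z3.png

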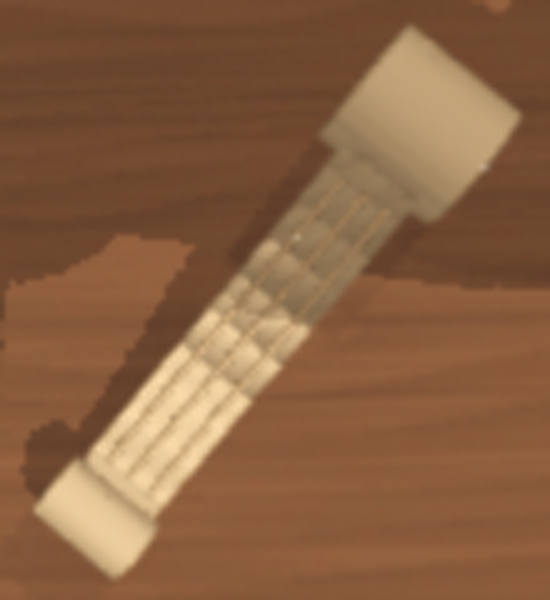

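View pics/z4.png

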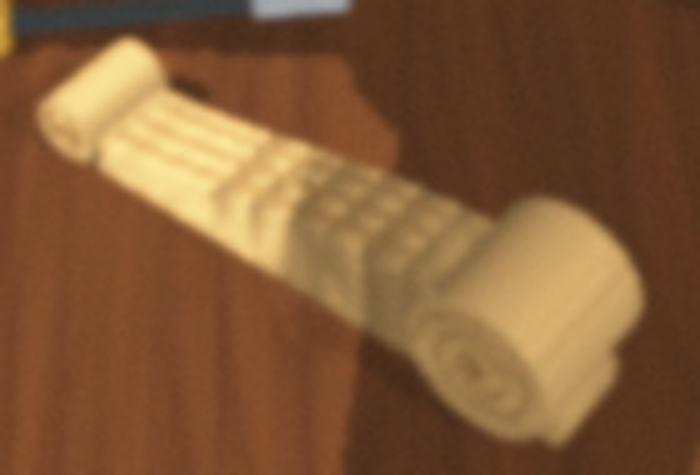

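```bash
cat > fit.py <<'E'
from h import *
from scipy.optimize import least_squares
from scipy.spatial import ConvexHull
def Rz(a): c,s=np.cos(a),np.sin(a); return np.array([[c,-s,0],[s,c,0],[0,0,1]])
def Ry(a): c,s=np.cos(a),np.sin(a); return np.array([[c,0,s],[0,1,0],[-s,0,c]])
def plate(p,L):  # p:x,y,yaw,sw,tilt ; L local to tilt axis
    return np.array([p[0],p[1],116])+np.atleast_2d(L)@(Rz(p[2]-p[3])@Ry(-p[4])).T
def base(p,L): return np.array([p[0],p[1],0])+np.atleast_2d(L)@Rz(p[2]).T
E
cat > f1.py <<'E'
from fit import *
T=load("a","top");S=load("a","side")
ct=lambda P:(np.array(P,float)+.5)/4.2-.5+[120,140]
cs=lambda P:(np.array(P,float)+.5)/5-.5+[220,110]
L=np.array([[55,115,30],[55,-115,30],[-55,-115,30],[-55,115,30],[-168,0,25]],float)
pt=ct([(82,48),(526,163),(483,375),(55,256),(233,513)])
ps=cs([(475,35),(403,260),(195,308),(297,88),(74,248)])
bt=ct([(472,70),(513,356),(222,405)]);Bt=np.array([[85,-85,16],[-85,-85,16],[-85,85,16]],float)
bs=cs([(550,433),(245,473),(192,318)]);Bs=Bt.copy()
def res(p):
    return np.r_[(proj(T,plate(p,L))-pt).ravel(),(proj(S,plate(p,L))-ps).ravel(),(proj(T,base(p,Bt))-bt).ravel(),(proj(S,base(p,Bs))-bs).ravel()]
kn,e=tri([ray(T,174.9,262.1),ray(S,233.75,159.24)]);print("knob tri",kn,e)
r=least_squares(res,[650,250,0,.3,.3],loss="soft_l1");print(r.x.round(3));print(r.fun.reshape(-1,2).round(1).tolist())
print("knob fit",plate(r.x,L[4]),"knob target",plate([*r.x[:3],0,0],L[4]))
# bracket
ct=lambda P:(np.array(P,float)+.5)/5-.5+[300,180]
cs=lambda P:(np.array(P,float)+.5)/5-.5+[190,235]
ph=np.linspace(0,2*np.pi,60)
def cyl(x,z,r,w): return np.concatenate([np.c_[x+r*np.cos(ph),0*ph+s*w/2,z+r*np.sin(ph)] for s in (-1,1)])
bigT=ct([(410,25),(465,70),(520,118),(480,170),(433,222),(365,80),(322,135)])
smT=ct([(35,510),(75,547),(118,578),(157,522),(60,482),(84,460)])
bigS=cs([(545,195),(600,225),(643,295),(490,225),(435,385),(515,438)])
smS=cs([(125,38),(75,75),(38,110),(45,145),(75,162),(165,75)])
def hd(pts,f,W):
    h=proj(f,W).astype(np.float32);h=cv2.convexHull(h)
    return [cv2.pointPolygonTest(h,(float(a),float(b)),True) for a,b in pts]
def w(p,X): return np.array([p[0],p[1],0])+X@Rz(p[2]).T
def rb(p):
    B=w(p,cyl(-71,36,33,64));s=w(p,cyl(161,p[3],16,p[4]))
    return np.r_[hd(bigT,T,B),hd(smT,T,s),hd(bigS,S,B),hd(smS,S,s)]
g=onz(T,360,235,25);print(g)
r=least_squares(rb,[g[0],g[1],np.pi-.9+np.pi*0,16,50],diff_step=1e-4,loss="soft_l1")
# tail toward image lower-left => -x,+y
print("bracket",r.x.round(3),np.array(r.fun).round(1))
e=w(r.x,np.array([[0,0,48.],[0,20,48],[0,-20,48],[0,20,24],[0,-20,24],[150,0,30],[-37,20,50],[-37,-20,50]]))
a=cv2.imread("pics/a_top.png");b=cv2.imread("pics/a_side.png")
c=[cv2.resize(i,None,fx=4,fy=4,interpolation=cv2.INTER_CUBIC) for i in(a,b)]
for i,f in zip(c,(T,S)):
    for q in proj(f,e): cv2.circle(i,tuple(int(v) for v in q*4+1.5),3,(0,0,255),-1)
cv2.imwrite("pics/v1.png",np.hstack([c[0][720:1200,1200:1600],c[1][940:1420,880:1280]][:2]))
E
python3 f1.py
```

```text
knob tri [472.84233051 260.42371894  71.15374147] [np.float64(0.9992972126503392), np.float64(0.9992972126502768)]
[6.30953e+02 2.11664e+02 1.35000e-01 4.26000e-01 4.05000e-01]
[[0.3, -0.6], [0.2, -0.7], [-0.2, -0.7], [-0.2, -0.3], [0.3, -0.5], [-1.0, -0.2], [-1.4, -2.1], [-0.8, -0.8], [-0.8, 0.2], [-0.8, -0.1], [0.4, -1.5], [0.8, -0.2], [-0.6, -0.3], [0.6, -0.0], [-1.2, 0.8], [-1.5, -3.1]]
knob fit [[473.58971927 258.78658943  72.81045628]] knob target [[464.48111107 189.05379999 141.        ]]
[ 524.24313017 -155.0861942    25.        ]
bracket [ 540.238 -162.609    2.425   18.776   50.155] [ 0.3  0.6 -1.1 -0.8 -1.1  1.4  0.5  0.  -0.6 -0.2  0.3  1.6  0.  -1.
 -0.9 -1.1 -0.3  1.1  0.6 -0.4  0.3  1.1 -0.1  0.3 -0.9]
```

View pics/v1.png

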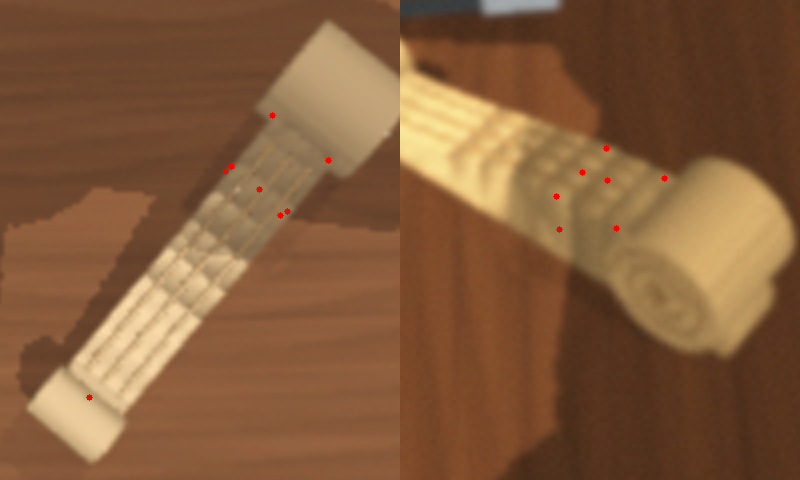

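```bash
cat > mv.py <<'E'
import numpy as np
from scipy.spatial.transform import Rotation as R
def pose(x,y,z,yaw): return np.array([x,y,z],float),R.from_euler('xyz',[np.pi,0,yaw])
def delta(a,b):
    t=a[1].inv().apply(b[0]-a[0])/10; r=(a[1].inv()*b[1]).as_rotvec()
    return t.round(2).tolist(),r.round(3).tolist()
E
python3 - <<'E'
from mv import *
a=pose(152.7,-606.1,404.7,.2468)
for p in [(300,-150,404.7,1.5),(473,260,340,2.85)]: print(delta(a,pose(*p)))
E
```

```text
([25.43, -40.63, -0.0], [0.0, 0.0, -1.253])
([52.22, -76.16, 6.47], [-0.0, 0.0, -2.603])
```

Emit:
step_arm([
  {"translation": [25.4, -40.6, 0], "rot": [0, 0, -1.253]},
  {"translation": [25.4, -40.6, 0], "rot": [0, 0, -1.253]},
  {"translation": [25.4, -40.6, 0], "rot": [0, 0, -1.253]},
  {"translation": [25.4, -40.6, 0], "rot": [0, 0, -1.253]},
  {"translation": [25.4, -40.6, 0], "rot": [0, 0, -1.253]},
  {"translation": [25.4, -40.6, 0], "rot": [0, 0, -1.253]},
  {"translation": [25.4, -40.6, 0], "rot": [0, 0, -1.253]},
  {"translation": [25.4, -40.6, 0], "rot": [0, 0, -1.253]},
], grip=0)

```text
clock: 1.1
eef_pos: [299.7, -148.1, 404.7]
tcp_rot: [3.141, -0.0, 1.503]
contact_force: [0.3, -1.1, 1.3]
opening: 0.997
```

```bash
python3 - <<'E'
from mv import *
a0=pose(152.7,-606.1,404.7,.2468)
p=a0[0]+a0[1].apply([254,-406,0]);print(p)
a=pose(*p,1.4998)
print(delta(a,pose(473,260,340,2.85)))
E
```

```text
[ 299.81690035 -150.34939097  404.7       ]
([42.16, 14.36, 6.47], [-0.0, 0.0, -1.35])
```

Emit:
step_arm([
  {"translation": [42.16, 14.36, 6.5], "rot": [0, 0, -1.35]},
  {"translation": [42.16, 14.36, 6.5], "rot": [0, 0, -1.35]},
  {"translation": [42.16, 14.36, 6.5], "rot": [0, 0, -1.35]},
  {"translation": [42.16, 14.36, 6.5], "rot": [0, 0, -1.35]},
  {"translation": [42.16, 14.36, 6.5], "rot": [0, 0, -1.35]},
  {"translation": [42.16, 14.36, 6.5], "rot": [0, 0, -1.35]},
  {"translation": [42.16, 14.36, 6.5], "rot": [0, 0, -1.35]},
  {"translation": [42.16, 14.36, 6.5], "rot": [0, 0, -1.35]},
])

```text
clock: 2.1
eef_pos: [473.7, 263.1, 338.7]
tcp_rot: [3.141, -0.0, 2.855]
contact_force: [-0.3, -1.0, 0.6]
opening: 1.004
```

```bash
python3 - <<'E'
from h import *
print(readout.sense()["qpos"],readout.sense()["eef_pos"],readout.sense()["tcp_rot"])
o=snap("b")
a=[cv2.imread(f"pics/b_{n}.png") for n in("top","side")]
cv2.imwrite("pics/b2.png",np.hstack([cv2.resize(a[0][130:330,80:280],None,fx=2,fy=2),cv2.resize(a[1][60:260,150:350],None,fx=2,fy=2)]))
E
```

```text
[ 5.04094558e-01  3.00369983e-01  1.87387259e+00  4.18326906e-04
  9.67454260e-01 -7.80829937e-01] [473.71486051 263.09549404 338.68944972] [ 3.14142424e+00 -3.18026755e-04  2.85548347e+00]
```

View pics/b2.png

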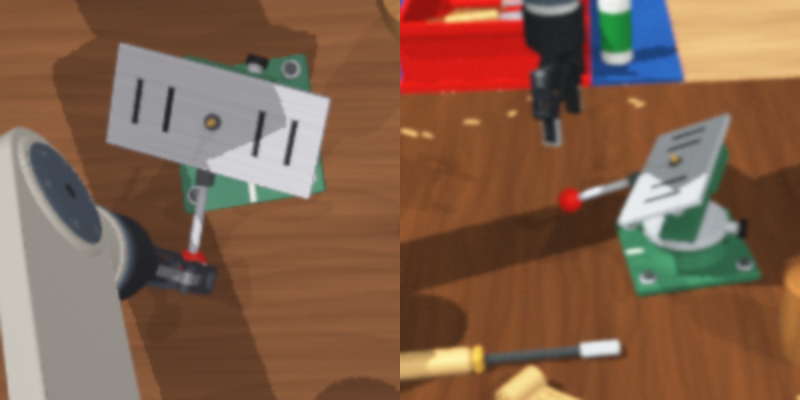

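The fingers are hovering above the knob, which shows at (195,258) in the left panel. Next I descend, then close.

Emit:
step_arm([
  {"translation": [0, 0, 4], "rot": [0, 0, 0]},
  {"translation": [0, 0, 8], "rot": [0, 0, 0]},
  {"translation": [0, 0, 10], "rot": [0, 0, 0]},
  {"translation": [0, 0, 11.4], "rot": [0, 0, 0]},
  {"translation": [0, 0, 11.4], "rot": [0, 0, 0]},
])

```text
clock: 2.82
eef_pos: [472.6, 259.1, 225.4]
tcp_rot: [-3.14, -0.001, 2.848]
contact_force: [0.5, 0.1, -0.4]
opening: 0.999
```

Emit:
step_arm([
  {"translation": [0, 0, 0], "rot": [0, 0, 0]},
  {"translation": [0, 0, 0], "rot": [0, 0, 0]},
  {"translation": [0, 0, 0], "rot": [0, 0, 0]},
  {"translation": [0, 0, 0], "rot": [0, 0, 0]},
  {"translation": [0, 0, 0], "rot": [0, 0, 0]},
  {"translation": [0, 0, 0], "rot": [0, 0, 0]},
], grip=255, squeeze=50)

```text
clock: 3.58
eef_pos: [473.3, 260.3, 226.0]
tcp_rot: [3.141, 0.001, 2.85]
contact_force: [2.1, 0.7, 4.1]
opening: 0.369
```

```bash
cat > knob.py <<'E'
from fit import *; from mv import *
p=[630.95,211.66,.135,0,0]
L=[-168,0,25]
def kp(s):
    sw=.426*(1-s);tl=.405*(1-s)
    k=plate([*p[:3],sw,tl],L)[0]; return pose(k[0],k[1],k[2]+154.5,np.pi+p[2]-sw)
E
python3 - <<'E'
from knob import *
a=pose(473,260,226,2.85)
for s in np.arange(1,9)/16: print(delta(a,kp(s)))
print()
for s in np.arange(9,17)/16: print(delta(kp(.5),kp(s)))
print(readout.sense())
E
```

```text
([0.01, -0.54, -0.55], [0.0, 0.0, -0.027])
([0.08, -0.98, -0.96], [0.0, 0.0, -0.054])
([0.13, -1.43, -1.39], [-0.0, 0.0, -0.08])
([0.16, -1.88, -1.81], [-0.0, 0.0, -0.107])
([0.17, -2.33, -2.24], [-0.0, 0.0, -0.134])
([0.16, -2.79, -2.66], [-0.0, 0.0, -0.16])
([0.12, -3.24, -3.09], [0.0, 0.0, -0.187])
([0.06, -3.68, -3.52], [-0.0, 0.0, -0.214])

([0.01, -0.45, -0.43], [0.0, 0.0, -0.027])
([0.0, -0.9, -0.86], [0.0, 0.0, -0.053])
([-0.03, -1.35, -1.29], [0.0, 0.0, -0.08])
([-0.09, -1.8, -1.72], [-0.0, 0.0, -0.107])
([-0.17, -2.25, -2.15], [0.0, 0.0, -0.133])
([-0.27, -2.69, -2.58], [0.0, 0.0, -0.16])
([-0.39, -3.12, -3.0], [0.0, 0.0, -0.186])
([-0.54, -3.55, -3.43], [-0.0, 0.0, -0.213])
{'clock': 3.575, 'qpos': array([ 4.99943913e-01,  4.62590598e-01,  1.94806615e+00, -8.55701917e-05,
        7.29591222e-01, -7.79096425e-01]), 'qvel': array([-0.00072864,  0.00104632, -0.00122737,  0.00135406,  0.00103423,
       -0.00217911]), 'joint_efforts': array([ 3.66566582e-01, -5.42490721e+01, -2.02853769e+01,  1.33122252e-01,
        6.89629968e-01,  1.14125427e-02]), 'eef_pos': array([473.34784744, 260.25482181, 226.00880896]), 'tcp_rot': array([3.14067598e+00, 9.85471872e-04, 2.84989996e+00]), 'contact_force': array([2.12797919, 0.71386886, 4.06982468]), 'wrist_torque': array([ 0.13221202, -0.35024366, -0.02757833]), 'opening': 0.36868829069889575}
```

```bash
python3 - <<'E'
from h import *
o=snap("c")
a=[cv2.imread(f"pics/c_{n}.png") for n in("top","side")]
cv2.imwrite("pics/c2.png",np.hstack([cv2.resize(a[0][180:300,110:230],None,fx=3.3,fy=3.3),cv2.resize(a[1][80:200,180:300],None,fx=3.3,fy=3.3)]))
E
```

```text
(no output)
```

View pics/c2.png

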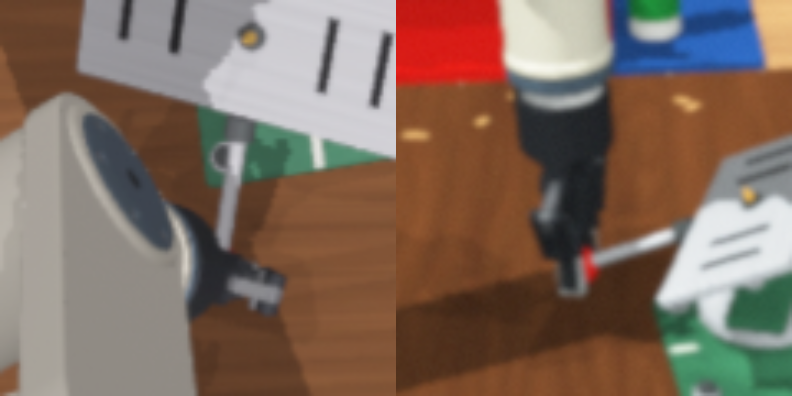

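The knob is held between the pads, with red showing at (588,262) in the right panel. Next I follow the arc.

Emit:
step_arm([
  {"translation": [0.0, -0.5, -0.5], "rot": [0, 0, -0.027]},
  {"translation": [0.08, -0.98, -0.96], "rot": [0, 0, -0.054]},
  {"translation": [0.13, -1.43, -1.39], "rot": [0, 0, -0.08]},
  {"translation": [0.16, -1.88, -1.81], "rot": [0, 0, -0.107]},
  {"translation": [0.17, -2.33, -2.24], "rot": [0, 0, -0.134]},
  {"translation": [0.16, -2.79, -2.66], "rot": [0, 0, -0.16]},
  {"translation": [0.12, -3.24, -3.09], "rot": [0, 0, -0.187]},
  {"translation": [0.06, -3.68, -3.52], "rot": [0, 0, -0.214]},
])

```text
clock: 4.68
eef_pos: [461.8, 224.7, 261.1]
tcp_rot: [3.141, 0.0, 3.065]
contact_force: [1.4, 6.2, -5.6]
opening: 0.365
```

Emit:
step_arm([
  {"translation": [0.01, -0.45, -0.43], "rot": [0, 0, -0.027]},
  {"translation": [0.0, -0.9, -0.86], "rot": [0, 0, -0.053]},
  {"translation": [-0.03, -1.35, -1.29], "rot": [0, 0, -0.08]},
  {"translation": [-0.09, -1.8, -1.72], "rot": [0, 0, -0.107]},
  {"translation": [-0.17, -2.25, -2.15], "rot": [0, 0, -0.133]},
  {"translation": [-0.27, -2.69, -2.58], "rot": [0, 0, -0.16]},
  {"translation": [-0.39, -3.12, -3.0], "rot": [0, 0, -0.186]},
  {"translation": [-0.54, -3.55, -3.43], "rot": [0, 0, -0.213]},
])

```text
clock: 5.68
eef_pos: [464.6, 189.0, 295.5]
tcp_rot: [3.141, 0.001, -3.005]
contact_force: [2.7, 4.9, -6.4]
opening: 0.367
```

```bash
python3 - <<'E'
from h import *
print(readout.sense())
o=snap("d")
a=[cv2.imread(f"pics/d_{n}.png") for n in("top","side")]
cv2.imwrite("pics/d2.png",np.hstack([cv2.resize(a[0][140:280,110:250],None,fx=2.8,fy=2.8),cv2.resize(a[1][80:220,210:350],None,fx=2.8,fy=2.8)]))
E
```

```text
{'clock': 5.675, 'qpos': array([ 3.83240398e-01,  3.03691249e-01,  1.99122130e+00,  4.16756058e-04,
        8.45908548e-01, -1.32447159e+00]), 'qvel': array([-0.0744113 , -0.05949387, -0.01369655, -0.00270801,  0.07506638,
       -0.28493308]), 'joint_efforts': array([ -1.02334253, -51.48695111, -25.60667753,  -0.81137884,
         1.09142907,   0.43629865]), 'eef_pos': array([464.57280544, 188.97838731, 295.52109341]), 'tcp_rot': array([ 3.14110176e+00,  6.72098996e-04, -3.00495337e+00]), 'contact_force': array([ 2.66343581,  4.93413642, -6.41756583]), 'wrist_torque': array([ 0.62657214, -0.2694677 , -0.03473706]), 'opening': 0.36656064254843423}
```

View pics/d2.png

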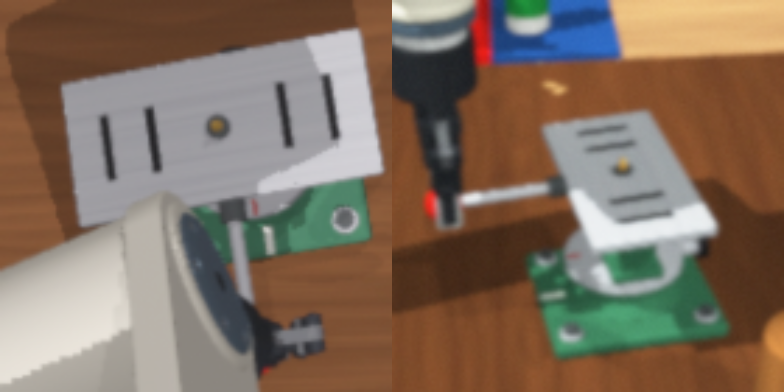

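Emit:
step_arm([
  {"translation": [0, 0, 0], "rot": [0, 0, 0]},
  {"translation": [0, 0, 0], "rot": [0, 0, 0]},
  {"translation": [0, 0, 0], "rot": [0, 0, 0]},
  {"translation": [0, 0, 0], "rot": [0, 0, 0]},
  {"translation": [0, 0, -4], "rot": [0, 0, 0]},
  {"translation": [0, 0, -8], "rot": [0, 0, 0]},
  {"translation": [0, 0, -13], "rot": [0, 0, 0]},
  {"translation": [0, 0, -13], "rot": [0, 0, 0]},
], grip=0)

```text
clock: 6.78
eef_pos: [465.4, 189.6, 429.0]
tcp_rot: [3.14, 0.007, -3.006]
contact_force: [0.5, 0.2, -0.0]
opening: 0.997
```

```bash
python3 - <<'E'
from knob import *
a=kp(1);a[0][2]+=130;print(a[0])
print(delta(a,pose(540.2,-162.6,380,2.425)))
E
```

```text
[464.47857636 189.04882775 425.5       ]
([-2.77, -35.86, 4.55], [0.0, -0.0, 0.852])
```

Emit:
step_arm([
  {"translation": [-2.77, -35.86, 0], "rot": [0, 0, 0.852]},
  {"translation": [-2.77, -35.86, 0], "rot": [0, 0, 0.852]},
  {"translation": [-2.77, -35.86, 0], "rot": [0, 0, 0.852]},
  {"translation": [-2.77, -35.86, 0], "rot": [0, 0, 0.852]},
  {"translation": [-2.77, -35.86, 0], "rot": [0, 0, 0.852]},
  {"translation": [-2.77, -35.86, 0], "rot": [0, 0, 0.852]},
  {"translation": [-2.77, -35.86, 0], "rot": [0, 0, 0.852]},
  {"translation": [-2.77, -35.86, 0], "rot": [0, 0, 0.852]},
])

```text
clock: 7.78
eef_pos: [539.8, -162.2, 424.1]
tcp_rot: [-3.141, -0.002, 2.424]
contact_force: [0.4, 0.9, -0.1]
opening: 1.002
```

```bash
python3 - <<'E'
from h import *
print(readout.sense()["eef_pos"])
o=snap("e")
t,s=[cv2.imread(f"pics/e_{n}.png") for n in("top","side")]
cv2.imwrite("pics/e1.png",cv2.resize(t[140:280,120:260],None,fx=4.2,fy=4.2,interpolation=cv2.INTER_CUBIC))
cv2.imwrite("pics/e2.png",cv2.resize(s[110:215,220:340],None,fx=5,fy=5,interpolation=cv2.INTER_CUBIC))
E
```

```text
[ 539.79890286 -162.16296137  424.12286601]
```

View pics/e1.png

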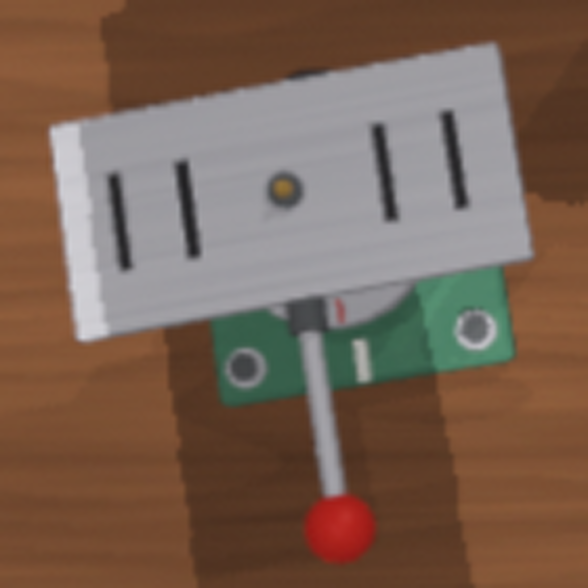

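View pics/e_side.png

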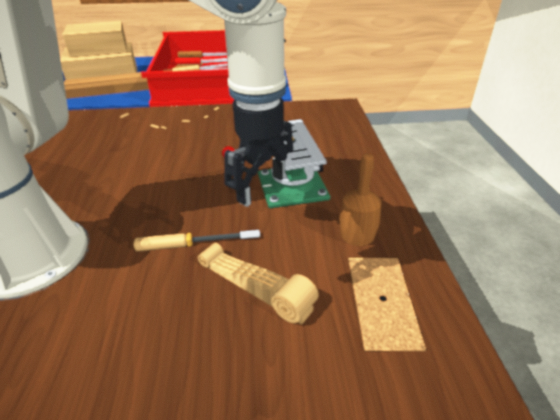

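View pics/e2.png

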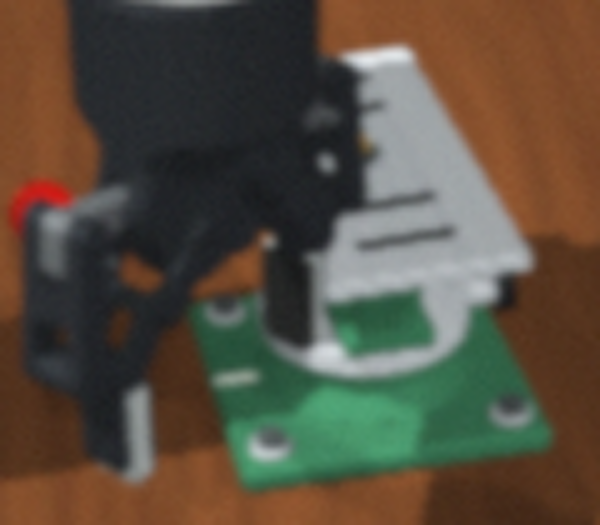

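```bash
cat > f2.py <<'E'
from fit import *
T=load("e","top");S=load("e","side");D=load("d","side")
T0=load("a","top");S0=load("a","side")
ct=lambda P:(np.array(P,float)+.5)/4.2-.5+[120,140]
cs=lambda P:(np.array(P,float)+.5)/5-.5+[220,110]
L=np.array([[55,115,30],[55,-115,30],[-55,-115,30],[-55,115,30],[-168,0,25]],float)
pt=ct([(50,127),(497,43),(532,258),(78,339),(340,527)])
ps=cs([(410,48),(532,264)]);Ls=L[:2]
bt=ct([(472,70),(513,356),(222,405)]);B=np.array([[85,-85,16],[-85,-85,16],[-85,85,16]],float)
bs=cs([(550,433),(245,473),(192,318)])
# initial
pt0=ct([(82,48),(526,163),(483,375),(55,256),(233,513)])
ps0=cs([(475,35),(403,260),(195,308),(297,88),(74,248)])
dd=lambda P:(np.array(P,float)-[392,0]+.5)/2.8-.5+[210,80]
pd=dd([(648,111),(718,228),(545,125)]);Ld=L[[0,1,3]]
def res(q):
    p=q[:5];p0=[*q[:3],*q[5:]]
    f=lambda C,W,m:(proj(C,W)-m).ravel()
    return np.r_[f(T,plate(p,L),pt),f(S,plate(p,Ls),ps),f(T,base(p,B),bt),f(S,base(p,B),bs),f(T0,plate(p0,L),pt0),f(S0,plate(p0,L),ps0),f(D,plate(p,Ld),pd)]
r=least_squares(res,[631,211,.135,0,0,.42,.4],loss="soft_l1")
print(r.x.round(3));print(r.fun.reshape(-1,2).round(1).tolist())
J=r.jac;C=np.linalg.inv(J.T@J)*2*r.cost/(len(r.fun)-7);print(np.sqrt(np.diag(C)).round(4))
print(plate(r.x[:5],[[0,0,30],[-168,0,25]]).round(1))
# calibration-robust: plate yaw only & base yaw from lines
E
python3 f2.py
```

```text
[ 6.30741e+02  2.11752e+02  1.36000e-01 -8.00000e-03  2.10000e-02
  4.26000e-01  4.05000e-01]
[[0.2, -1.4], [0.6, -0.9], [0.5, -0.7], [-0.2, -0.8], [-0.2, -0.5], [-0.9, 0.1], [-0.7, -1.2], [0.4, -1.4], [0.8, -0.1], [-0.6, -0.2], [0.5, -0.1], [-1.3, 0.8], [-1.5, -3.1], [0.3, -0.5], [0.2, -0.6], [-0.3, -0.6], [-0.2, -0.2], [0.2, -0.4], [-1.0, -0.2], [-1.5, -2.2], [-0.9, -0.8], [-0.9, 0.2], [-0.9, -0.1], [-0.4, 0.0], [-0.8, 0.1], [-1.7, 0.0]]
[0.5542 0.5173 0.0099 0.0118 0.0182 0.0118 0.0118]
[[630.1 211.7 146. ]
 [464.  187.6 137.5]]
```

The stand now fits swivel -0.008 and tilt 0.02 rad, both within tolerance. In the top crop the knob is at (340,527), lined up past the white mark at (361,360) once height parallax is allowed for. Next I descend on the bracket.

Emit:
step_arm([
  {"translation": [0, 0, 5], "rot": [0, 0, 0]},
  {"translation": [0, 0, 10], "rot": [0, 0, 0]},
  {"translation": [0, 0, 15], "rot": [0, 0, 0]},
  {"translation": [0, 0, 15.5], "rot": [0, 0, 0]},
  {"translation": [0, 0, 15.5], "rot": [0, 0, 0]},
])

```text
clock: 8.5
eef_pos: [540.7, -161.9, 271.3]
tcp_rot: [3.141, 0.001, 2.426]
contact_force: [0.2, -0.2, 0.3]
opening: 1.0
```

```bash
python3 - <<'E'
from h import *
print(readout.sense()["eef_pos"])
o=snap("g")
a=[cv2.imread(f"pics/g_{n}.png") for n in("top","side")]
cv2.imwrite("pics/g2.png",np.hstack([cv2.resize(a[0][170:310,290:430],None,fx=2.8,fy=2.8),cv2.resize(a[1][200:340,190:330],None,fx=2.8,fy=2.8)]))
E
```

```text
[ 540.74582798 -161.89477266  271.2665967 ]
```

View pics/g2.png

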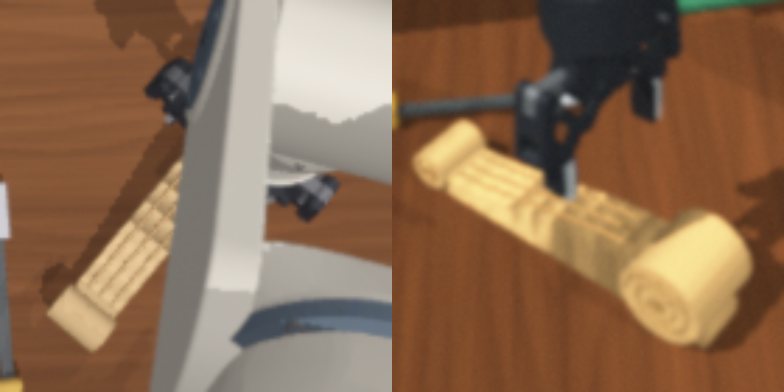

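View pics/g_side.png

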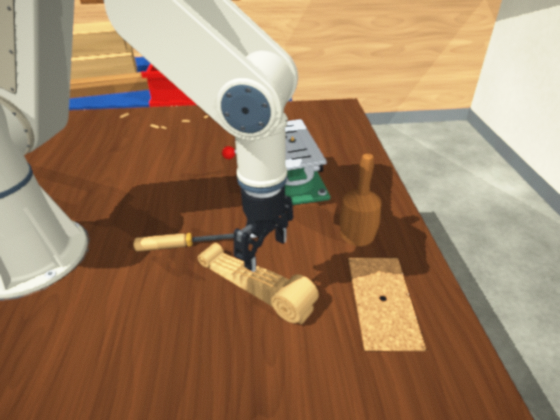

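```bash
python3 - <<'E'
from h import *
T=load("a","top")
for q in [(288,237),(294,250),(284,237),(290,290),(290,105),(290,125)]: print(q,onz(T,*q,8).round(0), onz(T,*q,224).round(0))
E
```

```text
(288, 237) [526.  11.   8.] [509.   6. 224.]
(294, 250) [495.  -3.   8.] [485.  -4. 224.]
(284, 237) [526.  20.   8.] [509.  13. 224.]
(290, 290) [403.   9.   8.] [413.   5. 224.]
(290, 105) [851.  -3.   8.] [762.  -5. 224.]
(290, 125) [799.  -2.   8.] [721.  -4. 224.]
```

Clear of the gouge. The fingers straddle the web near its balance point, so I'll finish the descent and grip.

Emit:
step_arm([
  {"translation": [0, 0, 3], "rot": [0, 0, 0]},
  {"translation": [0, 0, 6], "rot": [0, 0, 0]},
  {"translation": [0, 0, 8], "rot": [0, 0, 0]},
  {"translation": [0, 0, 8.7], "rot": [0, 0, 0]},
  {"translation": [0, 0, 8.7], "rot": [0, 0, 0]},
])

```text
clock: 9.22
eef_pos: [540.7, -162.6, 184.2]
tcp_rot: [3.141, 0.001, 2.425]
contact_force: [-0.5, 0.2, 0.9]
opening: 1.002
```

Emit:
step_arm([
  {"translation": [0, 0, 0], "rot": [0, 0, 0]},
  {"translation": [0, 0, 0], "rot": [0, 0, 0]},
  {"translation": [0, 0, 0], "rot": [0, 0, 0]},
  {"translation": [0, 0, 0], "rot": [0, 0, 0]},
  {"translation": [0, 0, 0], "rot": [0, 0, 0]},
  {"translation": [0, 0, 0], "rot": [0, 0, 0]},
], grip=255, squeeze=70)

```text
clock: 9.98
eef_pos: [540.5, -162.6, 184.0]
tcp_rot: [3.141, 0.001, 2.425]
contact_force: [-0.8, 0.1, 8.1]
opening: 0.461
```

Emit:
step_arm([
  {"translation": [0, 0, -1], "rot": [0, 0, 0]},
  {"translation": [0, 0, -3], "rot": [0, 0, 0]},
  {"translation": [0, 0, -5], "rot": [0, 0, 0]},
  {"translation": [0, 0, -7], "rot": [0, 0, 0]},
  {"translation": [0, 0, -7.5], "rot": [0, 0, 0]},
  {"translation": [0, 0, -7.5], "rot": [0, 0, 0]},
  {"translation": [0, 0, -7.5], "rot": [0, 0, 0]},
])

```text
clock: 10.85
eef_pos: [539.8, -162.3, 257.4]
tcp_rot: [-3.141, -0.001, 2.425]
contact_force: [-0.4, -0.1, -4.4]
opening: 0.461
```

```bash
python3 - <<'E'
from h import *
s=readout.sense();print(s["clock"],s["eef_pos"],s["wrist_torque"],s["contact_force"])
o=snap("i")
a=[cv2.imread(f"pics/i_{n}.png") for n in("top","side")]
cv2.imwrite("pics/i2.png",np.hstack([cv2.resize(a[0][170:310,290:430],None,fx=2.8,fy=2.8),cv2.resize(a[1][190:330,190:330],None,fx=2.8,fy=2.8)]))
E
```

```text
10.85 [ 539.78682122 -162.32178017  257.37668118] [ 0.03348621 -0.01033326  0.01208945] [-0.38881384 -0.10136347 -4.42861   ]
```

View pics/i2.png

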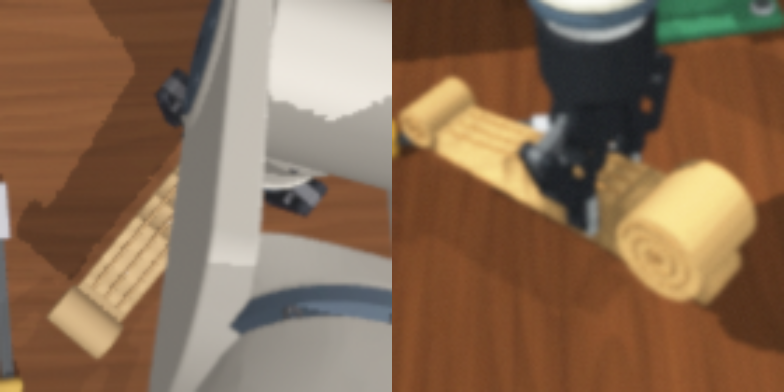

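The bracket is lifted level, with the big scroll at (690,230) and the tail at (435,110) in the right panel. I'll raise it further, then carry it across.

```bash
python3 - <<'E'
from mv import *
a=pose(540.2,-162.6,258.5,2.425)
A=np.array([540.2,-162.6,435,2.425]);B=np.array([630,211.7,435,1.715])
print(delta(a,pose(*A)))
for s in [.1,.22,.35,.48]: print(delta(a,pose(*(A+(B-A)*s))))
C=A+(B-A)*.48; 
for s in [.6,.72,.84,.93,1,1]: print(delta(pose(*C),pose(*(A+(B-A)*s))))
E
```

```text
([0.0, 0.0, -17.65], [0.0, 0.0, 0.0])
([1.78, 3.41, -17.65], [-0.0, -0.0, 0.071])
([3.92, 7.51, -17.65], [-0.0, -0.0, 0.156])
([6.23, 11.94, -17.65], [-0.0, -0.0, 0.248])
([8.55, 16.38, -17.65], [0.0, -0.0, 0.341])
([3.38, 3.14, 0.0], [0.0, -0.0, 0.085])
([6.77, 6.29, 0.0], [0.0, -0.0, 0.17])
([10.15, 9.43, 0.0], [-0.0, -0.0, 0.256])
([12.69, 11.79, 0.0], [-0.0, -0.0, 0.32])
([14.66, 13.63, 0.0], [-0.0, -0.0, 0.369])
([14.66, 13.63, 0.0], [-0.0, -0.0, 0.369])
```

Emit:
step_arm([
  {"translation": [0, 0, -4], "rot": [0, 0, 0]},
  {"translation": [0, 0, -9], "rot": [0, 0, 0]},
  {"translation": [0, 0, -14], "rot": [0, 0, 0]},
  {"translation": [0, 0, -17.65], "rot": [0, 0, 0]},
  {"translation": [1.78, 3.41, -17.65], "rot": [0, 0, 0.071]},
  {"translation": [3.92, 7.51, -17.65], "rot": [0, 0, 0.156]},
  {"translation": [6.23, 11.94, -17.65], "rot": [0, 0, 0.248]},
  {"translation": [8.55, 16.38, -17.65], "rot": [0, 0, 0.341]},
])

```text
clock: 11.95
eef_pos: [583.4, 18.6, 434.0]
tcp_rot: [-3.141, -0.0, 2.08]
contact_force: [1.0, 0.4, -3.6]
opening: 0.458
```

Emit:
step_arm([
  {"translation": [3.38, 3.14, 0], "rot": [0, 0, 0.085]},
  {"translation": [6.77, 6.29, 0], "rot": [0, 0, 0.17]},
  {"translation": [10.15, 9.43, 0], "rot": [0, 0, 0.256]},
  {"translation": [12.69, 11.79, 0], "rot": [0, 0, 0.32]},
  {"translation": [14.66, 13.63, 0], "rot": [0, 0, 0.369]},
  {"translation": [14.66, 13.63, 0], "rot": [0, 0, 0.369]},
  {"translation": [14.66, 13.63, 0], "rot": [0, 0, 0.369]},
])

```text
clock: 12.82
eef_pos: [629.9, 211.5, 433.9]
tcp_rot: [-3.14, 0.001, 1.716]
contact_force: [0.7, 0.2, -4.0]
opening: 0.463
```

```bash
python3 - <<'E'
from h import *
s=readout.sense();print(s["clock"],s["eef_pos"],s["tcp_rot"],s["wrist_torque"],s["contact_force"],s["opening"])
o=snap("j")
a=[cv2.imread(f"pics/j_{n}.png") for n in("top","side")]
cv2.imwrite("pics/j2.png",np.hstack([cv2.resize(a[0][90:290,80:280],None,fx=2,fy=2),cv2.resize(a[1][40:240,190:390],None,fx=2,fy=2)]))
E
```

```text
12.825 [629.9376817  211.49945269 433.86886695] [-3.14008121e+00  6.39675880e-04  1.71560919e+00] [-0.00642281  0.0095217   0.0087361 ] [ 0.67255198  0.1859208  -4.01325806] 0.46309057337869913
```

View pics/j2.png

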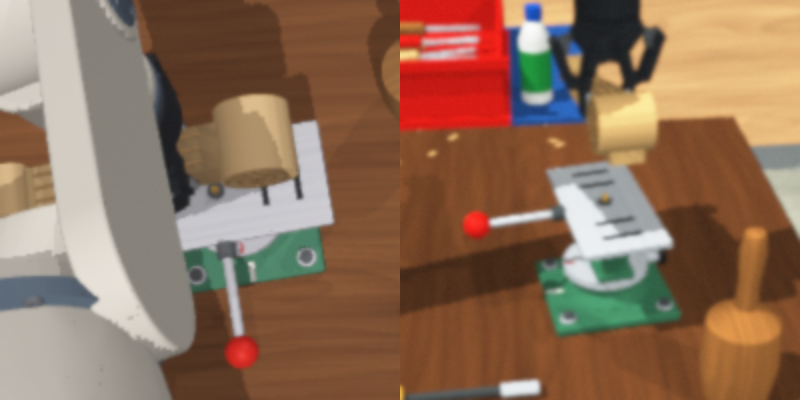

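The side view of the plate is now unobstructed, so I'll zoom in, refit tilt and swivel, and measure the bracket in the hand.

```bash
python3 - <<'E'
from h import *
t,s=[cv2.imread(f"pics/j_{n}.png") for n in("top","side")]
cv2.imwrite("pics/j3.png",cv2.resize(s[70:190,220:340],None,fx=5,fy=5,interpolation=cv2.INTER_CUBIC))
cv2.imwrite("pics/j4.png",cv2.resize(t[120:240,80:260],None,fx=4.4,fy=4.4,interpolation=cv2.INTER_CUBIC))
T=load("j","top")["image"].astype(int);S=load("j","side")["image"].astype(int)
for i in (T,S):
    m=((i[...,0]>120)&(i[...,1]<70)&(i[...,2]<70)).astype(np.uint8)
    n,l,st,c=cv2.connectedComponentsWithStats(m);print([(st[k].tolist(),c[k].round(1)) for k in range(1,n) if 40<st[k][4]<400])
E
```

```text
[([192, 257, 18, 18, 237], array([200.8, 265.7]))]
[([221, 145, 15, 16, 175], array([227.7, 152.6]))]
```

View pics/j3.png

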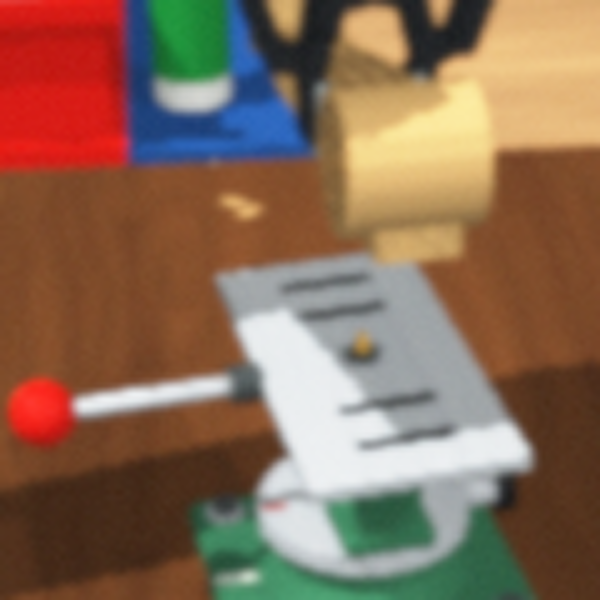

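View pics/j4.png

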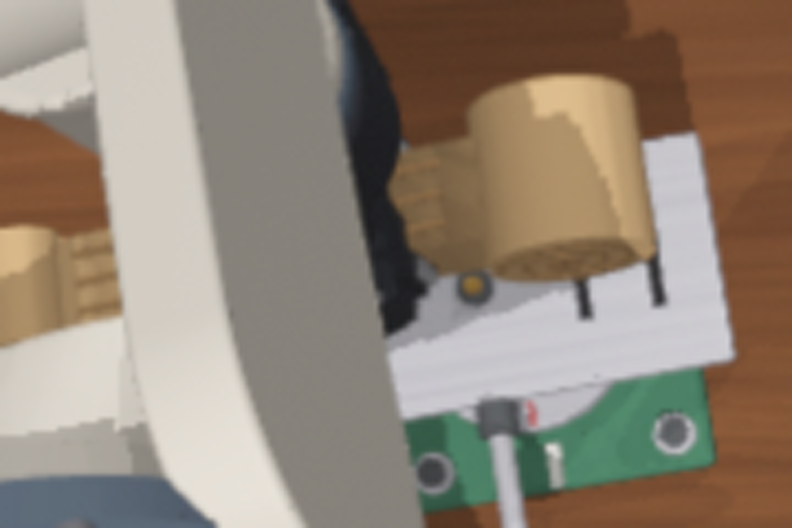

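```bash
cat > f3.py <<'E'
exec(open("f2.py").read().split("r=least")[0])
JT=load("j","top");JS=load("j","side")
cj=lambda P:(np.array(P,float)+.5)/5-.5+[220,70]
cu=lambda P:(np.array(P,float)+.5)/4.4-.5+[80,120]
pj=np.vstack([cj([(415,260),(532,462),(310,490),(217,275),(360,352)]),[[227.7,152.6]]]);Lj=np.vstack([L[:4],[0,0,30],L[4]])
r0=res
def res2(q): return np.r_[r0(q),(proj(JS,plate(q[:5],Lj))-pj).ravel(),(proj(JT,plate(q[:5],L[4]))-[[200.8,265.7]]).ravel()]
r=least_squares(res2,[631,211,.135,0,0,.42,.4],loss="soft_l1")
print(r.x.round(3));print(r.fun.reshape(-1,2)[-7:].round(1).tolist())
print("knob tri",tri([ray(JT,200.8,265.7),ray(JS,227.7,152.6)]))
q=r.x
kt=plate([*q[:3],0,0],L[4]);print("knob target",kt, "centre",plate(q[:5],[0,0,30]))
ph=np.linspace(0,2*np.pi,60)
def cyl(x,z,r,w): return np.concatenate([np.c_[x+r*np.cos(ph),0*ph+s*w/2,z+r*np.sin(ph)] for s in (-1,1)])
bT=cu([(632,80),(645,170),(656,250),(560,74),(500,85),(470,125),(480,190),(492,262),(570,281),(640,265)])
bS=cj([(495,150),(489,205),(490,85),(355,235),(335,215),(318,150),(325,100)])
def hd(pts,f,W):
    h=cv2.convexHull(proj(f,W).astype(np.float32)); return [cv2.pointPolygonTest(h,(float(a),float(b)),True) for a,b in pts]
def rb(p):
    W=p[:3]+cyl(-71,36,33,64)@Rz(p[3]).T
    return np.r_[hd(bT,JT,W),hd(bS,JS,W)]
b=least_squares(rb,[630,211,250,1.715],diff_step=1e-4,loss="soft_l1");print("bracket",b.x.round(3),b.fun.round(1))
E
python3 f3.py
```

```text
[ 6.30928e+02  2.11599e+02  1.35000e-01 -1.00000e-02  1.80000e-02
  4.26000e-01  4.05000e-01]
[[-1.8, -2.2], [-0.5, -0.8], [-0.8, 0.2], [-0.4, -0.2], [0.1, 1.4], [-0.2, -0.6], [-0.3, -1.2]]
knob tri (array([463.20069319, 187.21061457, 136.14926564]), [np.float64(1.4507828346372789), np.float64(1.4507828346372804)])
knob target [[464.45682155 188.98289328 141.        ]] centre [[630.38656642 211.52039318 145.99501839]]
bracket [630.853 209.93  251.996   1.719] [-0.2  0.8 -0.1  1.   0.5 -0.3 -0.1  0.3 -1.3 -1.3 -0.8 -0.1 -2.5  0.6
  1.7  0.3  1.2]
```

The plate fits tilt 0.018 and swivel -0.010. The bracket sits within 2 mm of the plate centre and in line with its long side. Next I lower it 65 mm.

Emit:
step_arm([
  {"translation": [0, 0, 1.2], "rot": [0, 0, 0]},
  {"translation": [0, 0, 2.6], "rot": [0, 0, 0]},
  {"translation": [0, 0, 4], "rot": [0, 0, 0]},
  {"translation": [0, 0, 5.4], "rot": [0, 0, 0]},
  {"translation": [0, 0, 6.3], "rot": [0, 0, 0]},
  {"translation": [0, 0, 6.5], "rot": [0, 0, 0]},
  {"translation": [0, 0, 6.5], "rot": [0, 0, 0]},
  {"translation": [0, 0, 6.5], "rot": [0, 0, 0]},
])

```text
clock: 13.92
eef_pos: [630.4, 211.9, 370.3]
tcp_rot: [3.14, -0.0, 1.715]
contact_force: [-0.1, -0.1, -3.8]
opening: 0.464
```

```bash
python3 - <<'E'
from h import *
s=readout.sense();print(s["clock"],s["eef_pos"],s["tcp_rot"],s["wrist_torque"],s["contact_force"],s["opening"])
o=snap("k")
t,s=[cv2.imread(f"pics/k_{n}.png") for n in("top","side")]
cv2.imwrite("pics/k3.png",cv2.resize(s[80:200,200:360],None,fx=5,fy=5,interpolation=cv2.INTER_CUBIC))
cv2.imwrite("pics/k4.png",cv2.resize(t[120:280,80:260],None,fx=3.7,fy=3.7,interpolation=cv2.INTER_CUBIC))
E
```

```text
13.925 [630.3599335  211.94775241 370.33713432] [ 3.14049285e+00 -2.25725758e-04  1.71484619e+00] [0.00031169 0.02508728 0.04896084] [-0.10475632 -0.09891537 -3.81742316] 0.46373412968541605
```

View pics/k3.png

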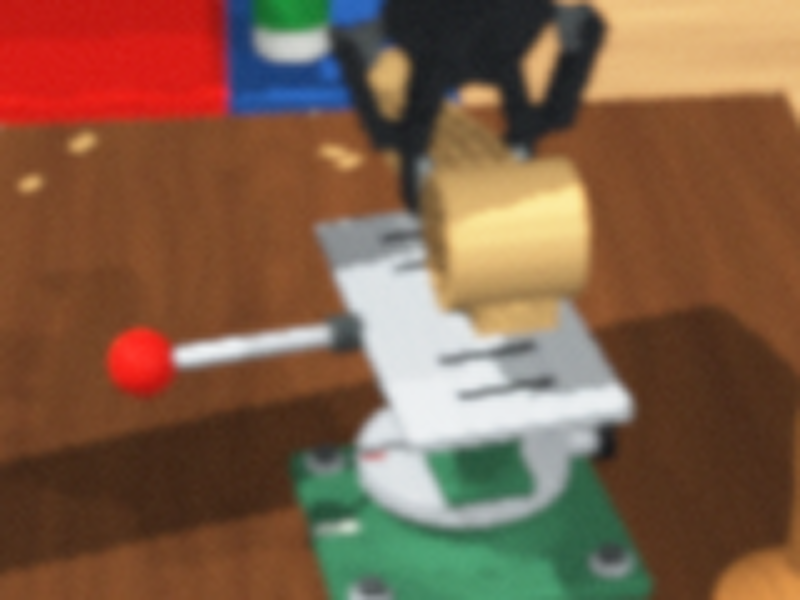

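View pics/k4.png

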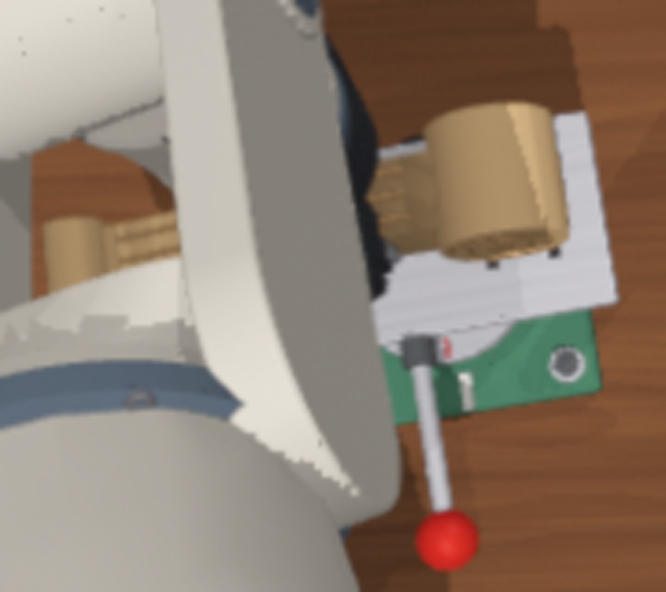

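```bash
cat > f4.py <<'E'
src=open("f3.py").read()
exec(src.split("bT=cu")[0].replace('print(','(lambda *a:0)('))
JT=load("k","top");JS=load("k","side")
cu=lambda P:(np.array(P,float)+.5)/3.7-.5+[80,120]
cj=lambda P:(np.array(P,float)+.5)/5-.5+[200,80]
bT=cu([(550,107),(568,235),(490,101),(440,112),(424,135),(438,245),(500,260)])
bS=cj([(590,230),(582,290),(575,162),(450,305),(425,235),(432,175)])
tT=cu([(43,230),(48,285)])
def hd(pts,f,W):
    h=cv2.convexHull(proj(f,W).astype(np.float32)); return [cv2.pointPolygonTest(h,(float(a),float(b)),True) for a,b in pts]
def rb(p):
    M=Rz(p[3]); W=p[:3]+cyl(-71,36,33,64)@M.T; t=p[:3]+cyl(161,18.8,16,50)@M.T
    return np.r_[hd(bT,JT,W),hd(bS,JS,W),hd(tT,JT,t)]
b=least_squares(rb,[630,211,186,1.715],diff_step=1e-4,loss="soft_l1");print("bracket",b.x.round(3),b.fun.round(1))
print("plate",q.round(3))
E
python3 f4.py
```

```text
bracket [630.495 211.96  187.562   1.739] [-0.1 -0.   0.7  0.1  0.2 -0.9 -1.2 -0.5 -0.1 -1.   1.6  1.2  0.8  0.2
  0.3]
plate [ 6.30928e+02  2.11599e+02  1.35000e-01 -1.00000e-02  1.80000e-02
  4.26000e-01  4.05000e-01]
```

The bracket measures (630.5, 212.0), with its back at z ≈ 187 and yaw 1.74, against a plate centre of (630.4, 211.5) and a long-side direction of 1.716. All within tolerance, so I'm handing it in.

```bash
python3 -c "
from rig import ticket,readout
print(readout.sense()['qvel'].round(4)); print(ticket.sign_off())"
```

```text
[ 0.0004  0.003   0.0041  0.0008 -0.0004 -0.0001]
the job is handed in; nothing more can be done
None
```

I set the stand level and square by its knob. I then lifted the bracket by its balance point and handed the job in at about 14 s, with the arm still holding it over the plate. The sign-off gives no verdict, so the figures below are my own last measurements.

| Check | Last measurement | Tolerance |
|---|---|---|
| Plate tilt | about 0.02 rad | 0.07 rad |
| Plate swivel | about -0.01 rad | 0.1 rad |
| Balance point from the screw point | within about 1 mm | 15 mm |
| Bracket back above the plate | about 40 mm | 22 to 60 mm |
| Bracket in line with the plate's long side | about 0.02 rad | 0.13 rad |

- **Contact:** the wrist force was about -3.8 N vertically (about the bracket's weight) with almost no moment. That fits a bracket held near its balance point and touching nothing.
- **Disagreement on tilt:** taken from the two camera views alone, the knob stood about 5 mm lower than it would with the plate level, or roughly 0.03 rad. The full fit gave 0.018 rad. Both are inside the limit.
- **Not measured directly:** I did not measure the bracket's lengthwise level at the final pose, because the arm hid most of the tail. I relied on the grip having been taken with the bracket flat on the bench and on the near-zero wrist moment.
- **Mallet, gouge and pad:** I did not measure them again at the end. The arm's path was planned clear of the mallet and gouge and never came near the pad.

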